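# Hang the carry phone and lock it with the snap end cap

## Task

Hang the black carry phone by its handle on the arm of the display stand and let go of it, so that it hangs clear of everything but the stand. Then push the grey snap cap, mouth down, onto the stud at the upturned end of that arm until it clicks, and go on pressing it fully home against the rubber collar. Finish while still holding the cap firmly pressed down (about 8 N), and leave the other things on the bench where they are.

Things in the scene. Friction and masses are not known exactly. Their poses are not given: they have to be found in the camera images.
- phone: Loose black carry phone, about 0.35 kg, standing upright. Body 50 (x) x 140 (y) x 70 (z) mm; on top a rigid handle: bar 12 x 12 mm along y, 140 mm long, underside 132 and top 144 mm above the origin, on 12 mm posts at y = +-64 mm; window under the bar 62 mm high. Origin: centre of underside, z up. Alike after half a turn. The hook passes under the bar: grip it off the middle, e.g. 34 mm.
- handle_mid (a point): Middle of the phone's handle bar (centre of its section), 138 mm above the phone's origin.
- stand: Display stand, fixed. Origin: on the bench under the post's axis, z up. Foot plate 12 mm thick, 100 mm wide, x from -50 to +70 mm; post 16 mm thick; at its top a level steel arm 12 mm thick (underside 153, top 165 mm above the bench) reaching 100 mm along the stand's -x, towards the robot. Its end turns straight up, 15 mm thick, into a snap stud.
- hook_valley (a point): Middle of the arm, on its top: 50 mm from the post and 50 mm from the stud's axis, 165 mm above the bench. The handle bar belongs here, across the arm.
- stud_top (a point): Top of the stud on its vertical axis, 197 mm above the bench, above the arm's end. The stud is 14 mm thick, its last 7 mm a cone (6 mm across at the top). Four spring detents stick out to 21 mm across, centred 11 mm below the top.
- stud_seat (a point): On the stud's axis at the top of the unloaded collar, 178 mm above the bench, 19 mm below stud_top; axes as the stand's. Pushing the cap on: the detents meet its mouth about 11 mm above here, resistance climbs to about 15 N (mouth 9 to 10 mm above), drops at the click (8 to 6 mm), the detents then draw it on to about 2 mm above here; the collar resists below that.
- collar: The rubber collar round the foot of the stud, 24 mm across, 3 mm thick. It is springy: it pushes back at 4 N per mm, up to 3 mm down.
- cap: Loose grey plastic snap cap, 30 g: cylinder 28 mm in diameter, 40 mm high, closed on top, open below, standing mouth down on the bench. Origin: centre of its mouth (underside), z up. The mouth is 17 mm across in a 3 mm high lip; above it the bore is 22 mm wide, up to 28 mm from the mouth.
- desk_phone: Bystander: white push-button desk telephone 190 x 170 x 70 mm, origin at the centre of its underside. Leave it alone.
- cordless: Bystander: black cordless handset lying flat, 160 x 48 x 26 mm, origin at the centre of its underside. Leave it alone.
- adapter: Bystander: black mains adapter block 70 x 50 x 40 mm, origin at the centre of its underside. Leave it alone.
Mind the look-alikes: they are no part of the job. Several things look just like the phone: the one meant starts nearest to the robot's base. Several things have the shape of the cap; the one meant has the colours described above.

How it is judged:
By the outcome, as a careful person would: the job done as asked, in the order asked, and still so for the second after the job is handed in, while the arm keeps its last pose, push and grip.
It also fails if it takes over 64 s, if anything falls off the work surface, if the arm or the gripper's body presses on something with over 40 N, if the wrist force passes 120 N, or if a joint passes its speed limit or range.

## Robot

A 6-joint arm with a two-finger parallel gripper is mounted at the origin on the work surface. World frame = base frame: x ahead of the robot, y to its left, z up, the work surface at z = 0. Lengths are in m, angles in degrees, forces in N, time in s.
With the tool pointing down it reaches from about 0.25 to 0.725 m from the base axis. Payload 9.7 kg.
Tool frame: the origin (TCP) lies midway between the tips of the shut fingers; the grasp point (between the pads) lies 19 mm behind it; z points along the fingers, y is the line along which they close (so a half turn about z gives the same grasp; the last joint's range is limited). The gripper opens to 85 mm and grips with 20 to 120 N. Pads are 22 mm wide; open, the fingers measure 114 mm over their backs; the gripper's body (76 mm by 85 mm) begins 54 mm behind the grasp point. The pads swing forward as they close: fully open they stand 13 mm farther back than shut.
Start: joints at [72.536, 4.979, 10.078, 95.1, 0, 90], TCP at [0.165, 0.525, 0.231] pointing down, gripper open.
Joint ranges: [-179.16, 179.16], [-48.56, 103.87], [-65.8, 70.77], [-126.05, 130.52], [-82.76, 87.17], [-180, 180]. Speed limits (degrees/s): [127.2, 127.2, 147.25, 180, 180, 180].

## Interface

Orientations are given as [roll, pitch, yaw] about the fixed x, y, z axes, in that order (R = Rz(yaw) Ry(pitch) Rx(roll)).
In Python, from workcell import bot gives the robot as it stands.
- The arm moves only by the shell command python3 -m crank 'ROWS' [FORCE]. ROWS is JSON, a list of rows, each an object with "gripper": the finger opening in mm, from 0 to 85.4; "travel": the shift along the tool's x, y, z in mm, a list of three; "twist": the turn, a rotation vector about the tool's x, y, z in rad, a list of three. In form: [{"gripper": gripper, "travel": [tx, ty, tz], "twist": [rx, ry, rz]}, ...]. A call has 1 to 12 rows; each row shifts and turns the commanded pose from where the row before left it, along the tool's axes as they then stand; what a row does not reach is not made up. A row lasts 1/8 s, in which the tool goes at most 62.5 mm and 10.7 degrees, less where a joint would pass 70% of its speed; a pose out of reach is approached as far as the arm can. A call is refused whole if a number of a shift passes 62.5 or a number of a turn 0.188, either way. A call with a gripper value outside its range is refused whole. The fingers move at their own pace and stop on an object; FORCE is the grip in N (left out, the last holds). Time passes only in rows, so rows that do not move let the fingers close. It gives the time, the measured TCP pose, the force, the opening and the grip force at its end, in the units of the state.
- bot.get_obs(): the state, without advancing time (a new reading comes with each control period).
- bot.camera(name): name is "side" or "top"; returns the picture (400x640x3 uint8, red, green, blue); there is no depth.
- bot.calibration(name): a dict with "vfov" (degrees; the focal length in pixels is half the picture's height over the tangent of half this angle, whatever the lens; pixels are square), "cx", "cy" (the principal point, pixels), "k1" (the pictures are not rectified: a ray, as slopes to the right and down, at radius r is drawn at 1 + k1 r^2 times it, then the intrinsics apply), "camera_from_world" (4x4, takes a point from world to camera coordinates). Camera axes: x right, y down, z forward; pixel columns grow to the right and rows downward; lengths in m; the calibration is good to about 2 mm. A picture is of the moment at which its call begins. calibration takes no time and is no camera call.
- bot.job_done(): hands the job in; it is judged then, once.
The state is a dict: "time": time; "q": joint angles; "qd": joint speeds; "joint_efforts": joint torques, N m; "ee_pos": TCP position; "tcp_rot": TCP orientation; "wrist_force": force on the tool from outside, world axes, zero at the start; "torque": the same for the moment, N m; "opening": finger opening in m; "grasp_force": force on a finger pad.
Only numpy, scipy, OpenCV 4.12 (cv2) and the standard library are available. Lean on these libraries where they do the work, as an engineer would, in place of code of your own. Each camera call takes 0.05 s, during which the arm holds its last target. There are 200 camera calls.

## Working session

There is one attempt and no reset: what is moved stays moved. The work goes in short steps, Python scripts to look and compute and a shell command to move; the robot and the scene stay as the last step left them, time stands still between calls to the robot, and variables do not carry over. Pictures are saved under pics/ and viewed, at most 10 in all, crops included, and the job is handed in when it is done.

```bash
mkdir -p pics; ls; python3 - <<'E'
from workcell import bot
import cv2,numpy as np
np.set_printoptions(precision=4,suppress=True)
o=bot.get_obs();print({k:o[k] for k in('time','ee_pos','tcp_rot','opening')})
for n in('side','top'):
    im=bot.camera(n);cv2.imwrite(f'pics/{n}0.png',im[:,:,::-1]);c=bot.calibration(n);print(n,c)
E
```

```text
pics
{'time': 0.0, 'ee_pos': array([0.165 , 0.5244, 0.2306]), 'tcp_rot': array([-179.923 ,   -0.0002,  162.5384]), 'opening': 0.08519373608025733}
side {'vfov': 45.34236587813834, 'cx': 316.37889360046233, 'cy': 200.97330724970624, 'k1': -0.07171584880752815, 'camera_from_world': array([[-0.9069, -0.4213, -0.002 ,  0.5214],
       [-0.2202,  0.478 , -0.8503,  0.2377],
       [ 0.3592, -0.7707, -0.5263,  0.9726],
       [ 0.    ,  0.    ,  0.    ,  1.    ]])}
top {'vfov': 42.55840873742514, 'cx': 320.71628044710565, 'cy': 197.6108259085, 'k1': -0.16838629037235386, 'camera_from_world': array([[ 0.0039, -0.9999,  0.0161, -0.0447],
       [-0.988 , -0.0063, -0.1541,  0.6072],
       [ 0.1542, -0.0153, -0.9879,  1.3373],
       [ 0.    ,  0.    ,  0.    ,  1.    ]])}
```

View pics/side0.png

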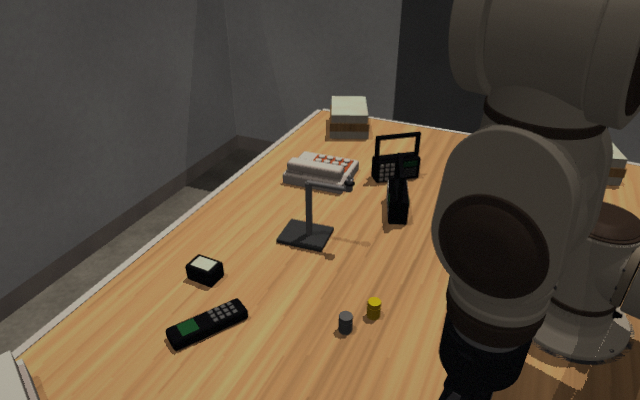

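View pics/top0.png

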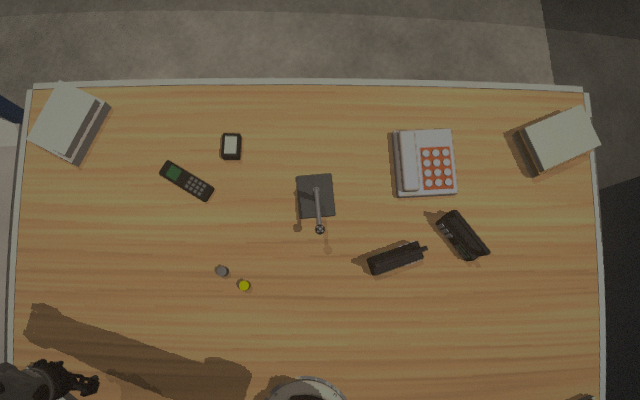

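Seen so far: in the top view the carry phones are at (397,258) and (463,236). The caps are grey at (222,271) and yellow at (244,286), and the stand's stud is at (320,229). Next I'll enlarge these to confirm them.

```bash
cat > h.py <<'E'
import numpy as np,cv2
from workcell import bot
np.set_printoptions(precision=4,suppress=True)
def cal(n):
    c=bot.calibration(n);f=200/np.tan(np.radians(c['vfov']/2))
    K=np.array([[f,0,c['cx']],[0,f,c['cy']],[0,0,1]]);return K,np.array([c['k1'],0,0,0,0]),np.array(c['camera_from_world'])
def ray(n,uv):
    K,d,T=cal(n);p=cv2.undistortPointsIter(np.array([[uv]],float),K,d,None,None,(3,50,1e-9))[0,0]
    R=T[:3,:3];return -R.T@T[:3,3],R.T@np.array([p[0],p[1],1])
def onz(n,uv,z):
    o,r=ray(n,uv);return o+r*(z-o[2])/r[2]
def proj(n,X):
    K,d,T=cal(n);return cv2.projectPoints(np.atleast_2d(X).astype(float),cv2.Rodrigues(T[:3,:3])[0],T[:3,3],K,d)[0][:,0]
def tri(a,b):
    o1,r1=ray('top',a);o2,r2=ray('side',b);s=np.linalg.lstsq(np.c_[r1,-r2],o2-o1,rcond=None)[0]
    p,q=o1+s[0]*r1,o2+s[1]*r2;return (p+q)/2,np.linalg.norm(p-q)
E
python3 - <<'E'
import cv2,numpy as np
t=cv2.imread('pics/top0.png');s=cv2.imread('pics/side0.png')
def c(im,x,y,w,h,k):return cv2.convertScaleAbs(cv2.resize(im[y:y+h,x:x+w],None,fx=k,fy=k,interpolation=cv2.INTER_CUBIC),alpha=1.8,beta=15)
a=c(t,350,200,150,90,2.66);b=c(t,205,255,50,45,5);d=c(s,365,120,60,110,2.7);e=c(s,270,170,100,85,4);f=c(t,285,165,60,80,3.5);g=c(s,325,285,70,60,3.5)
C=np.zeros((600,800,3),np.uint8)
def put(i,x,y):
    h,w=i.shape[:2];h=min(h,600-y);w=min(w,800-x);C[y:y+h,x:x+w]=i[:h,:w]
put(a,0,0);put(b,400,0);put(f,655,0);put(d,0,260);put(e,170,260);put(g,572,300);cv2.imwrite('pics/crop1.png',C)
E
```

```text
(no output)
```

View pics/crop1.png

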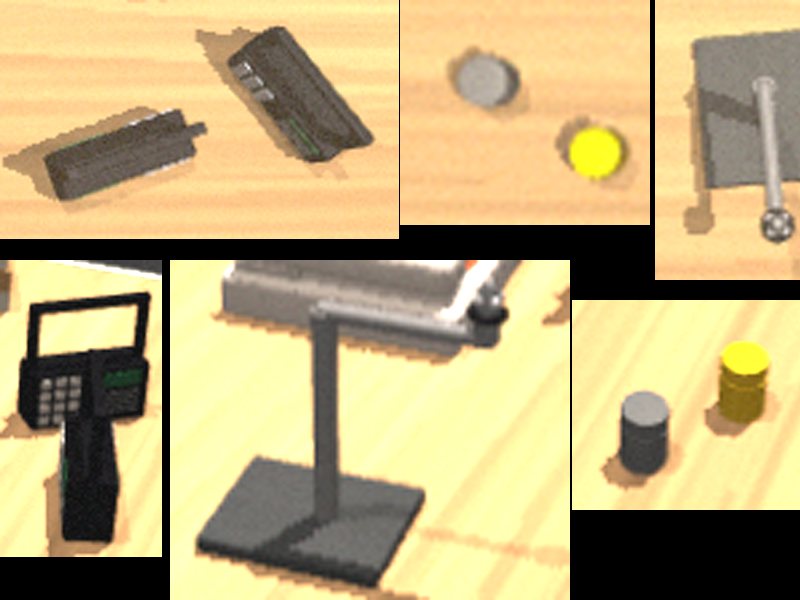

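Phones: A at top (397,258) and B at top (463,236). A is clearly nearer the base (at about (305,390)), so it is the one meant. Caps: the grey one at (222,271) is meant, and the yellow one is not. Next I'll measure them, with the phone enlarged.

```bash
python3 - <<'E'
from h import *
t=cv2.imread('pics/top0.png');s=cv2.imread('pics/side0.png')
def z(im,x,y,w,h,k):
    c=im[y:y+h,x:x+w].astype(float)/255;c=(np.clip(c*1.3,0,1)**0.45*255).astype(np.uint8)
    c=cv2.resize(c,None,fx=k,fy=k,interpolation=cv2.INTER_CUBIC)
    for i in range(0,w,10):
        cv2.line(c,(i*k,0),(i*k,5),(0,0,255),1);cv2.putText(c,str(x+i),(i*k,16),0,.35,(0,0,255))
    for i in range(0,h,10):
        cv2.line(c,(0,i*k),(5,i*k),(0,0,255),1);cv2.putText(c,str(y+i),(6,i*k+4),0,.35,(0,0,255))
    return c
a=z(t,355,230,85,55,6);b=z(s,375,150,45,85,6);d=z(t,300,175,40,65,4)
C=np.zeros((600,800,3),np.uint8);C[:330,:510]=a;C[:510,520:790]=b;C[335:595,:160]=d
e=z(s,295,172,70,40,5);C[335:535,165:515]=e
cv2.imwrite('pics/crop2.png',C)
def blob(im,x,y,w,h,f):
    m=np.zeros(im.shape[:2],np.uint8);m[y:y+h,x:x+w]=f(im[y:y+h,x:x+w].astype(int));n,l,st,ce=cv2.connectedComponentsWithStats(m)
    i=1+np.argmax(st[1:,4]);return ce[i],st[i],(l==i).astype(np.uint8)
# grey cap top
hs=lambda i:((i.max(2)-i.min(2))<25)&(i.max(2)>75)
c,st,_=blob(t,210,260,24,24,hs);print('cap top view',c,st,onz('top',c,.04))
hs2=lambda i:((i.max(2)-i.min(2))<25)&(i.max(2)>70)
c2,st,_=blob(s,333,308,24,28,hs2);print('cap side',c2,st,tri(c,c2))
c,st,m=blob(t,355,230,75,52,lambda i:i.max(2)<75)
print('phone',c,st,cv2.minAreaRect(cv2.findContours(m,0,2)[0][0]))
E
```

```text
cap top view [221.1169 270.5065] [217 266  10  10  77] [0.4099 0.2235 0.04  ]
cap side [345.41 315.44] [339 311  14  10 100] (array([0.4093, 0.2237, 0.0376]), np.float64(0.0012311848864645168))
phone [394.9645 257.7897] [ 366  241   61   34 1070] ((397.40350341796875, 257.17376708984375), (19.386573791503906, 61.35141372680664), 71.02959442138672)
```

View pics/crop2.png

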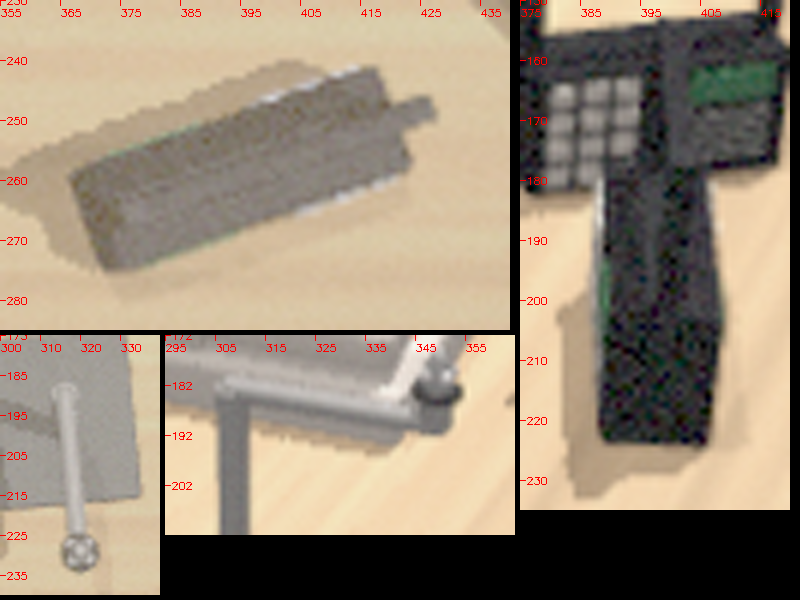

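```bash
python3 - <<'E'
from h import *
L=onz('top',(369.8,267.7),0);B=onz('top',(419.8,250),.07);H=onz('top',(426.5,247.5),.138)
print(L,B,H)
for e in(B,H):
    d=e[:2]-L[:2];print(np.linalg.norm(d),np.degrees(np.arctan2(d[1],d[0])))
S=onz('top',(319.6,229.3),.19);P=onz('top',(315.5,189),.165);print('stud',S,'post',P)
# post arm far edge (top of bar end) ; foot plate corners
d=P[:2]-S[:2];print(np.linalg.norm(d),np.degrees(np.arctan2(d[1],d[0])))
print('tri stud (mid of head)',tri((319.6,229.3),(347.7,180.5)))
t=cv2.imread('pics/top0.png').astype(int)
m=((t.max(2)<110)&((t.max(2)-t.min(2))<30)).astype(np.uint8);m[:165]=0;m[225:]=0;m[:,:290]=0;m[:,340:]=0
m=cv2.morphologyEx(m,2,np.ones((3,3)));c=max(cv2.findContours(m,0,2)[0],key=cv2.contourArea);r=cv2.minAreaRect(c)
q=np.array([onz('top',p,.012) for p in cv2.boxPoints(r)]);print(q);print(np.linalg.norm(np.diff(q,axis=0),axis=1));print(q.mean(0))
for e in (q[1]-q[0],q[2]-q[1]):print(np.degrees(np.arctan2(e[1],e[0])))
for n in('top','side'):print(n,ray(n,(320,200))[0])
E
```

```text
[ 0.4207 -0.1781  0.    ] [ 0.4656 -0.3034  0.07  ] [ 0.4682 -0.3063  0.138 ]
0.1331667874936937 -70.29410858075109
0.13680596257815855 -69.67618623441118
stud [ 0.5084 -0.037   0.19  ] post [ 0.6106 -0.0268  0.165 ]
0.10266225918353968 5.70982842391086
tri stud (mid of head) (array([ 0.511 , -0.0366,  0.1812]), np.float64(0.0036570243388570492))
[[ 0.6737  0.0292  0.012 ]
 [ 0.6837 -0.0705  0.012 ]
 [ 0.5637 -0.0813  0.012 ]
 [ 0.5541  0.0171  0.012 ]]
[0.1002 0.1204 0.0989]
[ 0.6188 -0.0264  0.012 ]
-84.30522898082064
-174.8565955094947
top [ 0.3939 -0.0204  1.4155]
side [0.1759 0.8556 0.7151]
```

```bash
python3 -m crank '[{"gripper":85,"travel":[0,0,-5],"twist":[0,0,0.153]},{"gripper":85,"travel":[0,0,-5],"twist":[0,0,0.153]},{"gripper":85,"travel":[0,0,-5],"twist":[0,0,0.153]},{"gripper":85,"travel":[0,0,-5],"twist":[0,0,0.153]},{"gripper":85,"travel":[0,0,0],"twist":[0,0,0.153]},{"gripper":85,"travel":[0,0,0],"twist":[0,0,0.152]},{"gripper":85,"travel":[-40,0,0],"twist":[0,0,0]},{"gripper":85,"travel":[-40,0,0],"twist":[0,0,0]},{"gripper":85,"travel":[-40,0,0],"twist":[0,0,0]},{"gripper":85,"travel":[-40,0,0],"twist":[0,0,0]},{"gripper":85,"travel":[-40,0,0],"twist":[0,0,0]},{"gripper":85,"travel":[-40,0,0],"twist":[0,0,0]}]' 110
python3 -m crank '[{"gripper":85,"travel":[-40,0,0],"twist":[0,0,0]},{"gripper":85,"travel":[-40,0,0],"twist":[0,0,0]},{"gripper":85,"travel":[-40,0,0],"twist":[0,0,0]},{"gripper":85,"travel":[-40,0,0],"twist":[0,0,0]},{"gripper":85,"travel":[-40,0,0],"twist":[0,0,0]},{"gripper":85,"travel":[-40,0,0],"twist":[0,0,0]},{"gripper":85,"travel":[-40,0,0],"twist":[0,0,0]},{"gripper":85,"travel":[-40,0,0],"twist":[0,0,0]},{"gripper":85,"travel":[-40,0,0],"twist":[0,0,0]},{"gripper":85,"travel":[-40,0,0],"twist":[0,0,0]},{"gripper":85,"travel":[-40,0,0],"twist":[0,0,0]},{"gripper":85,"travel":[-40,0,0],"twist":[0,0,0]}]'
cat >> h.py <<'E'
from scipy.spatial.transform import Rotation as Ro
def togo(x,y,z,yaw):
    o=bot.get_obs();R=Ro.from_euler('xyz',o['tcp_rot'],degrees=True);G=Ro.from_euler('xyz',[180,0,yaw],degrees=True)
    print('t',o['time'],'pos',o['ee_pos'],o['tcp_rot'],'q',o['q'],'F',o['wrist_force'],'open',o['opening']*1e3,o['grasp_force'])
    d=np.array([x,y,z])-o['ee_pos'];print('travel now-axes',R.inv().apply(d)*1e3,'goal-axes',G.inv().apply(d)*1e3,'twist',(R.inv()*G).as_rotvec())
E
python3 -c "
from h import *
togo(.432,-.21,.20,110)"
```

```text
time: 1.6
ee_pos: [0.2473, 0.2978, 0.251]
tcp_rot: [-180.0, 0.0, 110.0]
wrist_force: [0.1, -0.8, 0.0]
opening: 0.0849
grasp_force: 0.0
time: 3.1
ee_pos: [0.4114, -0.1533, 0.251]
tcp_rot: [-180.0, -0.0, 110.0]
wrist_force: [0.5, 1.2, 0.6]
opening: 0.0851
grasp_force: 0.0
t 3.1 pos [ 0.4114 -0.1533  0.251 ] [-179.9864   -0.0176  109.9765] q [-20.444   -9.5812  -1.7934  97.8095   0.0046  49.5795] F [0.5314 1.2384 0.5633] open 85.07964487369344 0.0
travel now-axes [-60.3157   0.02    50.9879] goal-axes [-60.3001  -0.0168  51.0063] twist [-0.0002 -0.0003 -0.0004]
```

```bash
python3 -m crank '[{"gripper":85,"travel":[-30,0,0],"twist":[0,0,0]},{"gripper":85,"travel":[-30,0,0],"twist":[0,0,0]},{"gripper":85,"travel":[0,0,33],"twist":[0,0,0]},{"gripper":85,"travel":[0,0,30],"twist":[0,0,0]},{"gripper":85,"travel":[0,0,30],"twist":[0,0,0]},{"gripper":85,"travel":[0,0,25],"twist":[0,0,0]},{"gripper":85,"travel":[0,0,15],"twist":[0,0,0]},{"gripper":85,"travel":[0,0,0],"twist":[0,0,0]}]'
python3 - <<'E'
from h import *
togo(.432,-.21,.118,110)
t=bot.camera('top')[:,:,::-1];s=bot.camera('side')[:,:,::-1]
f=lambda i:cv2.convertScaleAbs(cv2.resize(i,None,fx=4,fy=4,interpolation=2),alpha=2,beta=20)
cv2.imwrite('pics/c3.png',np.hstack([f(t[200:300,350:450]),f(s[140:240,365:465])]))
E
```

```text
time: 4.1
ee_pos: [0.4313, -0.2081, 0.1175]
tcp_rot: [-179.9, -0.1, 110.0]
wrist_force: [-0.4, 0.7, -0.1]
opening: 0.0849
grasp_force: 0.0
t 4.1 pos [ 0.4313 -0.2081  0.1175] [-179.9311   -0.0704  109.998 ] q [-25.7554  -5.3954 -12.8408  82.6531  -0.0003  44.2465] F [-0.3539  0.6677 -0.0955] open 84.94080505826982 0.0
travel now-axes [-2.0435  0.009  -0.4948] goal-axes [-2.0441  0.0095 -0.4923] twist [-0.0012 -0.0012 -0.    ]
```

View pics/c3.png

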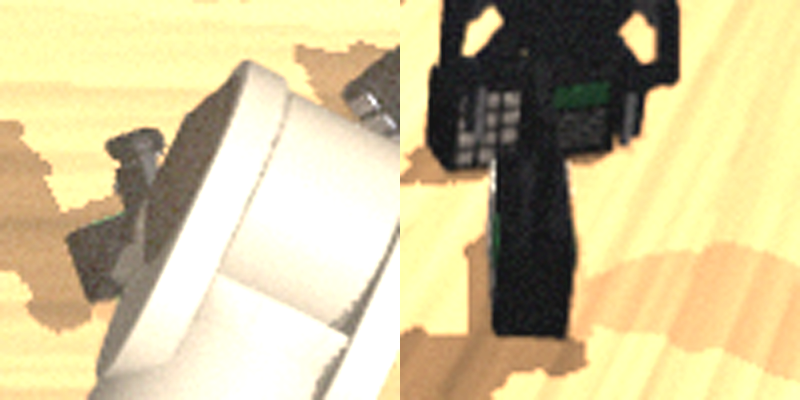

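The gripper straddles the bar (left pane, near (140,150)) and nothing has been touched. I'll close it.

```bash
python3 -m crank '[{"gripper":5,"travel":[0,0,0],"twist":[0,0,0]},{"gripper":5,"travel":[0,0,0],"twist":[0,0,0]},{"gripper":5,"travel":[0,0,0],"twist":[0,0,0]},{"gripper":5,"travel":[0,0,0],"twist":[0,0,0]},{"gripper":5,"travel":[0,0,0],"twist":[0,0,0]},{"gripper":5,"travel":[0,0,0],"twist":[0,0,0]},{"gripper":5,"travel":[0,0,0],"twist":[0,0,0]},{"gripper":5,"travel":[0,0,0],"twist":[0,0,0]}]' 115
```

```text
time: 5.2
ee_pos: [0.432, -0.2083, 0.1186]
tcp_rot: [180.0, 0.0, 110.0]
wrist_force: [1.1, 3.2, 5.4]
opening: 0.0097
grasp_force: 113.0
```

```bash
python3 -m crank '[{"gripper":5,"travel":[0,0,-7],"twist":[0,0,0]},{"gripper":5,"travel":[0,0,-14],"twist":[0,0,0]},{"gripper":5,"travel":[0,0,-14],"twist":[0,0,0]},{"gripper":5,"travel":[0,0,-14],"twist":[0,0,0]},{"gripper":5,"travel":[0,0,-14],"twist":[0,0,0]},{"gripper":5,"travel":[0,0,-12],"twist":[0,0,0]},{"gripper":5,"travel":[0,0,0],"twist":[0,0,0.085]},{"gripper":5,"travel":[0,0,0],"twist":[0,0,0.085]},{"gripper":5,"travel":[0,0,0],"twist":[0,0,0.085]},{"gripper":5,"travel":[0,0,0],"twist":[0,0,0]}]'
python3 - <<'E'
from h import *
togo(.4563,-.0076,.1936,95.4)
E
```

```text
time: 6.45
ee_pos: [0.4318, -0.2083, 0.1936]
tcp_rot: [180.0, 0.0, 95.4]
wrist_force: [0.8, 0.6, -3.9]
opening: 0.01
grasp_force: 112.4
t 6.45 pos [ 0.4318 -0.2083  0.1936] [179.9979   0.0002  95.4196] q [-25.755   -5.2879  -4.3504  90.9356   0.0009  58.8254] F [ 0.7788  0.6337 -3.8854] open 9.972820192936036 112.38414645195007
travel now-axes [197.5128  43.3364  -0.0035] goal-axes [197.5277  43.2689  -0.0043] twist [0.     0.     0.0003]
```

```bash
python3 -m crank '[{"gripper":5,"travel":[15,4,0],"twist":[0,0,0]},{"gripper":5,"travel":[26,6,0],"twist":[0,0,0]},{"gripper":5,"travel":[26,6,0],"twist":[0,0,0]},{"gripper":5,"travel":[26,6,0],"twist":[0,0,0]},{"gripper":5,"travel":[26,6,0],"twist":[0,0,0]},{"gripper":5,"travel":[26,6,0],"twist":[0,0,0]},{"gripper":5,"travel":[26,5,0],"twist":[0,0,0]},{"gripper":5,"travel":[16,4,0],"twist":[0,0,0]},{"gripper":5,"travel":[10,0,0],"twist":[0,0,0]},{"gripper":5,"travel":[0,0,0],"twist":[0,0,0]}]'
python3 - <<'E'
from h import *
togo(.4563,-.0076,.1936,95.4)
t=bot.camera('top')[:,:,::-1];s=bot.camera('side')[:,:,::-1]
cv2.imwrite('pics/top4.png',t);cv2.imwrite('pics/side4.png',s)
def z(im,x,y,w,h,k):
    c=(np.clip(im[y:y+h,x:x+w]/255*1.3,0,1)**.5*255).astype(np.uint8);c=cv2.resize(c,None,fx=k,fy=k,interpolation=2)
    for i in range(0,w,10):cv2.putText(c,str(x+i),(i*k,10),0,.33,(0,0,255));cv2.line(c,(i*k,11),(i*k,15),(0,0,255))
    for i in range(0,h,10):cv2.putText(c,str(y+i),(4,i*k+4),0,.33,(0,0,255));cv2.line(c,(0,i*k),(4,i*k),(0,0,255))
    return c
cv2.imwrite('pics/c4.png',np.hstack([z(t,270,170,100,120,4),z(s,285,150,100,120,4)]))
E
```

```text
time: 7.7
ee_pos: [0.456, -0.0078, 0.1933]
tcp_rot: [-180.0, 0.0, 95.5]
wrist_force: [1.0, 0.3, -4.6]
opening: 0.0101
grasp_force: 112.4
t 7.7 pos [ 0.456  -0.0078  0.1933] [-179.9935    0.0072   95.4501] q [-0.9797 -8.4645 -7.2507 91.2196 -0.0079 83.5702] F [ 0.9601  0.3179 -4.6254] open 10.101068769506995 112.3655104637146
travel now-axes [ 0.2038  0.3498 -0.2938] goal-axes [ 0.2041  0.3496 -0.2938] twist [-0.0001  0.0001  0.0009]
```

View pics/c4.png

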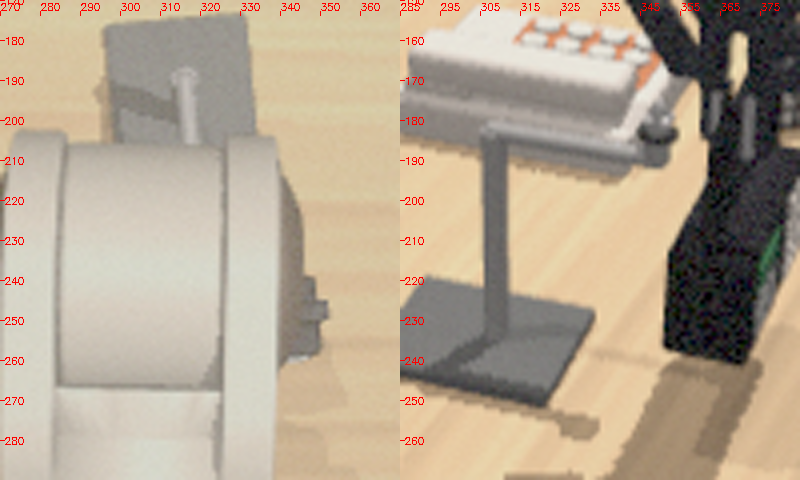

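```bash
python3 - <<'E'
from h import *
u=np.array([-.094,.9956,0]);v=np.array([.9956,.094,0])
mid=np.array([.456,-.0078,0])-u*.0352;h=.0745;print('mid',mid)
print('far bar end top',proj('top',mid-u*.07+[0,0,h+.138]))
print('body near end bottom +x,-x',proj('side',[mid+u*.07+v*.025+[0,0,h],mid+u*.07-v*.025+[0,0,h]]))
print('body near end top +x,-x',proj('side',[mid+u*.07+v*.025+[0,0,h+.07],mid+u*.07-v*.025+[0,0,h+.07]]))
print('far body top',proj('top',[mid-u*.07+v*.025+[0,0,h+.07],mid-u*.07-v*.025+[0,0,h+.07]]))
for hz in(.055,.065,.075):print(hz,onz('side',(351,237),hz),onz('side',(370.8,241),hz),onz('top',(349.7,247.3),hz+.138))
E
```

```text
mid [ 0.4593 -0.0428  0.    ]
far bar end top [[351.8691 246.6246]]
body near end bottom +x,-x [[349.8934 237.7353]
 [371.4095 242.0994]]
body near end top +x,-x [[351.0225 211.8003]
 [373.3324 215.9832]]
far body top [[348.7988 238.2224]
 [350.753  258.3396]]
0.055 [0.4855 0.0003 0.055 ] [ 0.4382 -0.0042  0.055 ] [ 0.4654 -0.1088  0.193 ]
0.065 [0.4808 0.0132 0.065 ] [0.4342 0.0088 0.065 ] [ 0.4648 -0.1081  0.203 ]
0.075 [0.4761 0.0262 0.075 ] [0.4303 0.0218 0.075 ] [ 0.4643 -0.1074  0.213 ]
```

```bash
python3 -m crank '[{"gripper":5,"travel":[0,8,0],"twist":[0,0,0]},{"gripper":5,"travel":[0,12,0],"twist":[0,0,0]},{"gripper":5,"travel":[0,12,0],"twist":[0,0,0]},{"gripper":5,"travel":[0,12,0],"twist":[0,0,0]},{"gripper":5,"travel":[0,12,0],"twist":[0,0,0]},{"gripper":5,"travel":[0,12,0],"twist":[0,0,0]},{"gripper":5,"travel":[0,12,0],"twist":[0,0,0]},{"gripper":5,"travel":[0,12,0],"twist":[0,0,0]},{"gripper":5,"travel":[0,8,0],"twist":[0,0,0]},{"gripper":5,"travel":[0,0,12],"twist":[0,0,0]},{"gripper":5,"travel":[0,0,12],"twist":[0,0,0]},{"gripper":5,"travel":[0,0,8],"twist":[0,0,0]}]'
python3 -m crank '[{"gripper":5,"travel":[0,0,4],"twist":[0,0,0]},{"gripper":5,"travel":[0,0,2],"twist":[0,0,0]},{"gripper":5,"travel":[0,0,1],"twist":[0,0,0]},{"gripper":5,"travel":[0,0,0],"twist":[0,0,0]}]'
```

```text
time: 9.3
ee_pos: [0.5549, 0.0012, 0.1599]
tcp_rot: [-179.9, -0.0, 95.4]
wrist_force: [0.0, -0.4, -4.1]
opening: 0.0101
grasp_force: 112.3
time: 9.8
ee_pos: [0.5557, 0.0012, 0.1545]
tcp_rot: [180.0, 0.0, 95.4]
wrist_force: [-0.3, -0.2, -3.4]
opening: 0.0098
grasp_force: 112.3
```

```bash
python3 -m crank '[{"gripper":5,"travel":[0,0,1],"twist":[0,0,0]},{"gripper":5,"travel":[0,0,1],"twist":[0,0,0]},{"gripper":5,"travel":[0,0,0],"twist":[0,0,0]}]';python3 -m crank '[{"gripper":5,"travel":[0,0,0.5],"twist":[0,0,0]},{"gripper":5,"travel":[0,0,0],"twist":[0,0,0]}]'
```

```text
time: 10.18
ee_pos: [0.5556, 0.0012, 0.1522]
tcp_rot: [-180.0, -0.0, 95.4]
wrist_force: [0.5, 0.1, -5.4]
opening: 0.0095
grasp_force: 112.4
time: 10.42
ee_pos: [0.5557, 0.0012, 0.1517]
tcp_rot: [-180.0, -0.0, 95.4]
wrist_force: [-0.4, 0.3, -3.9]
opening: 0.0097
grasp_force: 112.3
```

```bash
for i in 1 2 3; do python3 -m crank '[{"gripper":5,"travel":[0,0,0.7],"twist":[0,0,0]},{"gripper":5,"travel":[0,0,0],"twist":[0,0,0]}]' | egrep 'pos|wrist'; done
```

```text
ee_pos: [0.5557, 0.0012, 0.1513]
wrist_force: [1.0, -0.2, -2.1]
ee_pos: [0.5558, 0.0013, 0.1509]
wrist_force: [-1.2, 0.7, 1.5]
ee_pos: [0.5558, 0.0013, 0.1506]
wrist_force: [-3.2, 2.0, 6.4]
```

```bash
python3 -m crank '[{"gripper":5,"travel":[0,0,-1],"twist":[0,0,0]},{"gripper":14,"travel":[0,0,0],"twist":[0,0,0]},{"gripper":20,"travel":[0,0,0],"twist":[0,0,0]},{"gripper":35,"travel":[0,0,0],"twist":[0,0,0]},{"gripper":50,"travel":[0,0,0],"twist":[0,0,0]},{"gripper":50,"travel":[0,0,0],"twist":[0,0,0]},{"gripper":50,"travel":[0,0,-10],"twist":[0,0,0]},{"gripper":50,"travel":[0,0,-20],"twist":[0,0,0]},{"gripper":50,"travel":[0,0,-25],"twist":[0,0,0]},{"gripper":50,"travel":[0,0,-25],"twist":[0,0,0]},{"gripper":50,"travel":[0,0,-15],"twist":[0,0,0]},{"gripper":50,"travel":[0,0,0],"twist":[0,0,0]}]'
python3 - <<'E'
from h import *
togo(.4095,.2236,.25,95.4)
t=bot.camera('top')[:,:,::-1];s=bot.camera('side')[:,:,::-1]
cv2.imwrite('pics/top5.png',t);cv2.imwrite('pics/side5.png',s)
def z(im,x,y,w,h,k):
    c=(np.clip(im[y:y+h,x:x+w]/255*1.3,0,1)**.5*255).astype(np.uint8);return cv2.resize(c,None,fx=k,fy=k,interpolation=2)
cv2.imwrite('pics/c5.png',np.hstack([z(t,270,170,100,120,4),z(s,275,150,100,120,4)]))
E
```

```text
time: 12.68
ee_pos: [0.5561, 0.0012, 0.2468]
tcp_rot: [179.9, 0.0, 95.4]
wrist_force: [0.8, 0.3, 1.1]
opening: 0.0497
grasp_force: 0.0
t 12.675 pos [0.5561 0.0012 0.2468] [179.8924   0.0071  95.387 ] q [ 0.1266  6.101  13.0228 96.8139  0.0028 84.7396] F [0.8313 0.3296 1.1384] open 49.73218217832532 0.0
travel now-axes [ 235.1403 -125.0948   -3.4832] goal-axes [ 235.1692 -125.0475   -3.2191] twist [ 0.0019  0.0001 -0.0002]
```

View pics/c5.png

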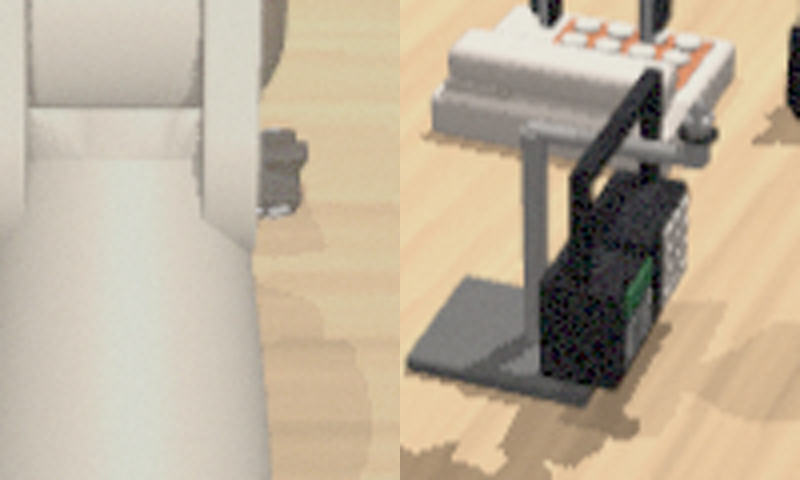

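The phone hangs from the arm at side crop (620,130), clear of the foot plate and the post. Next is the grey cap.

```bash
python3 -m crank '[{"gripper":60,"travel":[20,-10,0],"twist":[0,0,0]},{"gripper":60,"travel":[31,-17,0],"twist":[0,0,0]},{"gripper":60,"travel":[31,-17,0],"twist":[0,0,0]},{"gripper":60,"travel":[31,-17,0],"twist":[0,0,0]},{"gripper":60,"travel":[31,-17,0],"twist":[0,0,0]},{"gripper":60,"travel":[31,-17,0],"twist":[0,0,0]},{"gripper":60,"travel":[31,-17,0],"twist":[0,0,0]},{"gripper":60,"travel":[29,-13,0],"twist":[0,0,0]},{"gripper":60,"travel":[0,0,40],"twist":[0,0,0]},{"gripper":60,"travel":[0,0,50],"twist":[0,0,0]},{"gripper":60,"travel":[0,0,40],"twist":[0,0,0]},{"gripper":60,"travel":[0,0,0],"twist":[0,0,0]}]'
python3 - <<'E'
from h import *
togo(.4097,.2236,.010,95.4)
print('yellow',onz('top',(243.5,285.5),.04))
E
```

```text
time: 14.28
ee_pos: [0.4066, 0.2228, 0.1127]
tcp_rot: [-179.7, 0.1, 95.4]
wrist_force: [-0.6, -0.7, 0.1]
opening: 0.0598
grasp_force: 0.0
t 14.275 pos [0.4066 0.2228 0.1127] [-179.6864    0.1284   95.4226] q [ 28.7218  -7.2116 -15.0308  82.5196   0.0061 113.2995] F [-0.6377 -0.6623  0.1212] open 59.78838489740488 0.0
travel now-axes [  0.7109   3.7651 102.6467] goal-axes [  0.4821   3.203  102.6671] twist [-0.0055  0.0022  0.0004]
yellow [0.3709 0.1626 0.04  ]
```

```bash
python3 -m crank '[{"gripper":60,"travel":[0.5,2.5,25],"twist":[0,0,0]},{"gripper":60,"travel":[0,0,35],"twist":[0,0,0]},{"gripper":60,"travel":[0,0,25],"twist":[0,0,0]},{"gripper":60,"travel":[0,0,15],"twist":[0,0,0]},{"gripper":60,"travel":[0,0,3],"twist":[0,0,0]},{"gripper":60,"travel":[0,0,0],"twist":[0,0,0]},{"gripper":22,"travel":[0,0,0],"twist":[0,0,0]},{"gripper":22,"travel":[0,0,0],"twist":[0,0,0]},{"gripper":22,"travel":[0,0,0],"twist":[0,0,0]},{"gripper":22,"travel":[0,0,0],"twist":[0,0,0]},{"gripper":22,"travel":[0,0,0],"twist":[0,0,0]},{"gripper":22,"travel":[0,0,0],"twist":[0,0,0]}]' 75
python3 - <<'E'
from h import *
togo(.4097,.2236,.010,95.4)
E
```

```text
time: 15.78
ee_pos: [0.412, 0.2244, 0.0138]
tcp_rot: [179.9, -0.0, 95.4]
wrist_force: [-1.1, 0.2, 5.9]
opening: 0.026
grasp_force: 73.4
t 15.775 pos [0.412  0.2244 0.0138] [179.9282  -0.0321  95.3851] q [ 28.5738  -4.5645 -23.6724  70.8134   0.0013 113.1887] F [-1.1027  0.1559  5.876 ] open 25.96196696327681 73.38733239099383
travel now-axes [-0.5938 -2.4119  3.7472] goal-axes [-0.5911 -2.4074  3.7506] twist [ 0.0013 -0.0006 -0.0003]
```

```bash
python3 -m crank '[{"gripper":22,"travel":[0,0,-10],"twist":[0,0,0]},{"gripper":22,"travel":[0,0,-25],"twist":[0,0,0]},{"gripper":22,"travel":[0,0,-40],"twist":[0,0,0]},{"gripper":22,"travel":[0,0,-45],"twist":[0,0,0]},{"gripper":22,"travel":[0,0,-45],"twist":[0,0,0]},{"gripper":22,"travel":[0,0,-45],"twist":[0,0,0]},{"gripper":22,"travel":[0,0,-18],"twist":[0,0,0]},{"gripper":22,"travel":[0,0,0],"twist":[0,0,0]},{"gripper":22,"travel":[0,0,0],"twist":[0,0,0]}]'
python3 - <<'E'
from h import *
togo(.5090,-.0368,.2365,95.4)
E
```

```text
time: 16.9
ee_pos: [0.4113, 0.2241, 0.2398]
tcp_rot: [-179.9, 0.0, 95.4]
wrist_force: [0.5, 0.3, -0.9]
opening: 0.0261
grasp_force: 73.7
t 16.9 pos [0.4113 0.2241 0.2398] [-179.9399    0.0259   95.3853] q [ 28.5765  -5.8881   0.2355  96.1891  -0.0002 113.1912] F [ 0.5098  0.3483 -0.9005] open 26.137433279501106 73.7044944986701
travel now-axes [-268.8635   72.7497    3.3654] goal-axes [-268.8837   72.677     3.32  ] twist [-0.001   0.0005 -0.0003]
```

```bash
python3 -m crank '[{"gripper":22,"travel":[-18,5,0],"twist":[0,0,0]},{"gripper":22,"travel":[-32,9,0],"twist":[0,0,0]},{"gripper":22,"travel":[-36,10,0],"twist":[0,0,0]},{"gripper":22,"travel":[-36,10,0],"twist":[0,0,0]},{"gripper":22,"travel":[-36,10,0],"twist":[0,0,0]},{"gripper":22,"travel":[-36,10,0],"twist":[0,0,0]},{"gripper":22,"travel":[-34,9,0],"twist":[0,0,0]},{"gripper":22,"travel":[-24,6,0],"twist":[0,0,0]},{"gripper":22,"travel":[-12,3,0],"twist":[0,0,0]},{"gripper":22,"travel":[-4.9,0.7,0],"twist":[0,0,0]},{"gripper":22,"travel":[0,0,0],"twist":[0,0,0]},{"gripper":22,"travel":[0,0,0],"twist":[0,0,0]}]'
python3 - <<'E'
from h import *
togo(.5090,-.0368,.2365,95.4)
p=bot.get_obs()['ee_pos'];m=p-[0,0,.0138]
s=bot.camera('side')[:,:,::-1];t=bot.camera('top')[:,:,::-1];cv2.imwrite('pics/side6.png',s);cv2.imwrite('pics/top6.png',t)
print('predicted mouth,mid cap',proj('side',[m,m+[0,0,.02]]),'stud top, seat',proj('side',[[.5090,-.0368,.197],[.5090,-.0368,.178]]))
x,y,w,h,k=315,145,60,55,10
c=(np.clip(s[y:y+h,x:x+w]/255*1.3,0,1)**.5*255).astype(np.uint8);c=cv2.resize(c,None,fx=k,fy=k,interpolation=2)
for i in range(0,w,5):cv2.putText(c,str(x+i),(i*k,10),0,.33,(0,0,255));cv2.line(c,(i*k,11),(i*k,15),(0,0,255))
for i in range(0,h,5):cv2.putText(c,str(y+i),(4,i*k+4),0,.33,(0,0,255))
cv2.imwrite('pics/c6.png',c)
E
```

```text
time: 18.4
ee_pos: [0.509, -0.036, 0.2407]
tcp_rot: [180.0, -0.0, 95.4]
wrist_force: [-0.1, 0.1, -0.2]
opening: 0.0262
grasp_force: 73.7
t 18.4 pos [ 0.509  -0.036   0.2407] [179.999   -0.0078  95.4326] q [-4.0552 -0.2599  5.7174 95.9776  0.0078 80.5122] F [-0.1083  0.067  -0.1554] open 26.166180704821812 73.7092737480998
travel now-axes [-0.7442 -0.1085  4.2243] goal-axes [-0.7437 -0.108   4.2244] twist [ 0.     -0.0001  0.0006]
predicted mouth,mid cap [[349.8888 162.954 ]
 [350.198  154.8598]] stud top, seat [[349.5725 174.6368]
 [349.2884 181.9681]]
```

View pics/c6.png

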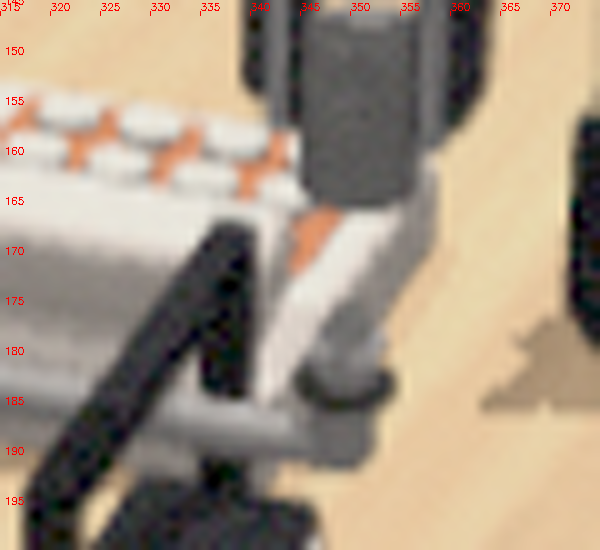

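The side crop shows the cap axis at column ~350.2. The stud collar spans about 343.7 to 353.5, so it is centred at ~348.6, slightly left of the prediction. I'll refine the stud position numerically from the first, unobstructed pictures.

```bash
python3 - <<'E'
from h import *
s0=cv2.imread('pics/side0.png');s6=cv2.imread('pics/side6.png');t0=cv2.imread('pics/top0.png')
for nm,s in(('s0',s0),('s6',s6)):
    g=cv2.cvtColor(s,6)
    for r in range(181,186):print(nm,r,g[r,338:360])
g=cv2.cvtColor(s6,6)
for r in(152,156,160):print(r,g[r,338:364])
print('top');g=cv2.cvtColor(t0,6);print(g[221:238,309:331])
for z in(.175,.178):
    print(z,proj('side',[.5090,-.0368,z]),proj('top',[.5090,-.0368,z]))
E
```

```text
s0 181 [ 81  77 123 151 149 144 101  31  40  46  42  44  61  70  59  80 125 152
 152 153 153 150]
s0 182 [143 138 163 161 151 137  43  17  22  35  38  39  43  40  29  22  74 152
 152 154 152 149]
s0 183 [162 167 170 166 147 106  33  12  16  25  33  37  33  29  23  13  54 154
 152 149 148 144]
s0 184 [135 140 147 144 105  76  48  13  12  14  22  23  19  13  13  18  70 152
 151 149 146 141]
s0 185 [114 125 116 107  67  69  63  43  22  13  11   9   9   7  22  66 126 150
 148 144 142 141]
s6 181 [  2   8  50 137 134 131  91  30  34  40  34  39  51  50  52  69 113 137
 139 142 140 137]
s6 182 [  2   9  56 146 138 124  37  12  20  36  35  36  38  35  26  18  67 139
 139 140 140 136]
s6 183 [  2  14  74 151 135  96  28   9  10  21  29  30  32  26  20  11  47 138
 138 137 134 133]
s6 184 [  3  17  72 130  95  70  43  10   9  10  18  18  19  11   8  17  63 139
 138 134 130 128]
s6 185 [ 74  83  80  97  62  60  55  35  16   7   6   6   7   9  21  55 113 136
 136 132 130 128]
152 [122  18   7  18  38  24   6  20  25  24  23  25  23  24  22  24  25  22
  16  38  32  20   5   8   3  36]
156 [135 
[... 1198 characters left out ...]
78 112  69  79  97 102
  104 114 116 118]
 [117 117 118 114 116 116  95  58  66  67  54  42  44  55  53  94 103 104
  100 116 117 117]
 [117 119 117 118 116 116 119  99  66  39  39  40  36  69  97 102 106 108
  107 116 117 118]
 [120 119 119 120 117 118 120 116 114  98  78  73 109 114 108 107 108 108
  105 119 118 119]
 [118 118 119 120 120 119 117 120 120 117 115 119 116 119 112 111 108 105
  110 115 120 121]
 [120 117 120 118 121 118 119 118 120 122 116 120 118 121 110 109 108 110
  107 118 117 119]
 [120 118 118 119 119 118 119 122 119 119 118 119 120 117 108 108 106 105
  106 120 118 118]]
0.175 [[349.2439 183.1137]] [[319.4169 229.6278]]
0.178 [[349.2884 181.9681]] [[319.4338 229.5132]]
```

Both views put the stud at about (0.5102, -0.0374). I'll shift the cap and lower it to just above the detents, feeling for side force.

```bash
python3 -m crank '[{"gripper":22,"travel":[-1.1,1.5,0],"twist":[0,0,0]},{"gripper":22,"travel":[0,0,10],"twist":[0,0,0]},{"gripper":22,"travel":[0,0,10],"twist":[0,0,0]},{"gripper":22,"travel":[0,0,4],"twist":[0,0,0]},{"gripper":22,"travel":[0,0,3],"twist":[0,0,0]},{"gripper":22,"travel":[0,0,2],"twist":[0,0,0]},{"gripper":22,"travel":[0,0,2],"twist":[0,0,0]},{"gripper":22,"travel":[0,0,0],"twist":[0,0,0]}]'; python3 -m crank '[{"gripper":22,"travel":[0,0,2],"twist":[0,0,0]},{"gripper":22,"travel":[0,0,0],"twist":[0,0,0]}]'; python3 -m crank '[{"gripper":22,"travel":[0,0,2],"twist":[0,0,0]},{"gripper":22,"travel":[0,0,0],"twist":[0,0,0]}]'
```

```text
time: 19.5
ee_pos: [0.5108, -0.0377, 0.2096]
tcp_rot: [-180.0, -0.0, 95.4]
wrist_force: [0.3, 0.8, -1.1]
opening: 0.0263
grasp_force: 73.7
time: 19.75
ee_pos: [0.5108, -0.0377, 0.2076]
tcp_rot: [-180.0, -0.0, 95.4]
wrist_force: [0.5, 0.4, 0.0]
opening: 0.026
grasp_force: 73.7
time: 20.0
ee_pos: [0.5107, -0.0376, 0.2055]
tcp_rot: [-180.0, -0.0, 95.4]
wrist_force: [0.1, -0.3, -0.5]
opening: 0.0262
grasp_force: 73.7
```

No side force, so the mouth is cleanly over the shaft (about 0.1917). I'll press on in small steps.

```bash
for i in 1 2 3 4 5 6 7; do python3 -m crank '[{"gripper":22,"travel":[0,0,1],"twist":[0,0,0]},{"gripper":22,"travel":[0,0,0],"twist":[0,0,0]}]' | egrep 'pos|wrist'; done
```

```text
ee_pos: [0.5108, -0.0377, 0.2046]
wrist_force: [-1.5, -0.1, -0.5]
ee_pos: [0.5108, -0.0377, 0.2036]
wrist_force: [0.0, 0.3, 0.1]
ee_pos: [0.5109, -0.0376, 0.203]
wrist_force: [0.5, 0.1, 1.8]
ee_pos: [0.511, -0.0375, 0.2024]
wrist_force: [-1.1, 0.4, 6.6]
ee_pos: [0.5111, -0.0374, 0.2019]
wrist_force: [-1.7, 1.2, 9.2]
ee_pos: [0.5112, -0.0374, 0.2014]
wrist_force: [-1.6, 2.3, 12.1]
ee_pos: [0.5113, -0.0373, 0.2007]
wrist_force: [-2.1, 1.9, 13.2]
```

```bash
for i in 1 2 3 4; do python3 -m crank '[{"gripper":22,"travel":[0,0,1],"twist":[0,0,0]},{"gripper":22,"travel":[0,0,0],"twist":[0,0,0]}]' | egrep 'pos|wrist'; done
```

```text
ee_pos: [0.5109, -0.0372, 0.1984]
wrist_force: [-0.9, 3.2, 4.4]
ee_pos: [0.5107, -0.0372, 0.1961]
wrist_force: [0.4, 4.5, -3.6]
ee_pos: [0.5104, -0.0375, 0.1944]
wrist_force: [0.5, 4.3, -9.4]
ee_pos: [0.5105, -0.0377, 0.1942]
wrist_force: [-0.2, 4.6, -9.1]
```

```bash
for i in 1 2 3; do python3 -m crank '[{"gripper":22,"travel":[0,0,1],"twist":[0,0,0]},{"gripper":22,"travel":[0,0,0],"twist":[0,0,0]}]' | egrep 'pos|wrist|grasp'; done
```

```text
ee_pos: [0.5109, -0.0378, 0.1938]
wrist_force: [0.2, 3.5, -5.7]
grasp_force: 74.3
ee_pos: [0.5111, -0.0378, 0.1932]
wrist_force: [0.1, 1.5, -1.8]
grasp_force: 74.7
ee_pos: [0.511, -0.0378, 0.1919]
wrist_force: [0.7, 1.1, -0.1]
grasp_force: 74.8
```

```bash
for i in 1 2 3; do python3 -m crank '[{"gripper":22,"travel":[0,0,1],"twist":[0,0,0]},{"gripper":22,"travel":[0,0,0],"twist":[0,0,0]}]' | egrep 'pos|wrist|grasp'; done
```

```text
ee_pos: [0.511, -0.0378, 0.191]
wrist_force: [0.7, 1.2, 1.3]
grasp_force: 75.1
ee_pos: [0.511, -0.0378, 0.1902]
wrist_force: [-0.4, 0.5, 5.0]
grasp_force: 75.4
ee_pos: [0.511, -0.0378, 0.1896]
wrist_force: [-1.1, 0.6, 8.4]
grasp_force: 75.7
```

```bash
python3 -m crank '[{"gripper":22,"travel":[0,0,0.2],"twist":[0,0,0]},{"gripper":22,"travel":[0,0,0],"twist":[0,0,0]},{"gripper":22,"travel":[0,0,0],"twist":[0,0,0]},{"gripper":22,"travel":[0,0,0],"twist":[0,0,0]}]'
python3 - <<'E'
from h import *
s=bot.camera('side')[:,:,::-1];x,y,w,h,k=270,130,120,120,5
c=(np.clip(s[y:y+h,x:x+w]/255*1.3,0,1)**.5*255).astype(np.uint8);cv2.imwrite('pics/c7.png',cv2.resize(c,None,fx=k,fy=k,interpolation=2))
print([bot.get_obs()['wrist_force'] for _ in range(2)])
E
```

```text
time: 24.75
ee_pos: [0.511, -0.0378, 0.1895]
tcp_rot: [179.9, 0.0, 95.4]
wrist_force: [-0.8, 1.6, 9.3]
opening: 0.0263
grasp_force: 75.8
[array([-0.4473, -0.047 ,  7.9641]), array([-0.4473, -0.047 ,  7.9641])]
```

View pics/c7.png

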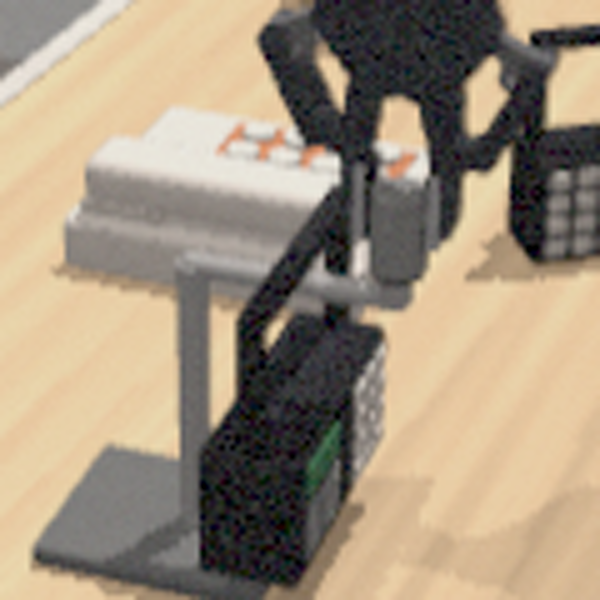

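The cap is seated on the stud (crop (400,240)), held at about 8 N, and the phone hangs freely.

```bash
python3 -c "
from workcell import bot
print(bot.job_done())"
```

```text
the job is handed in; nothing more can be done
None
```

I hung the phone on the stand's arm and let go of it, then clicked the grey cap onto the stud and handed the job in at about 25 s with the cap still held down at about 8 N.

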